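# Load the bench label dispenser and set its brake

## Robot

A 6-joint arm with a two-finger parallel gripper is mounted at the origin on a cart in front of the work surface, level with it; the furniture and walls round the work are solid. World frame = base frame: x ahead of the robot, y to its left, z up, the work surface at z = 0. Lengths are in m, angles in rad, forces in N, time in s.
With the tool pointing down it reaches from about 0.275 to 0.975 m from the base axis. Payload 8.4 kg.
Tool frame: the origin (TCP) lies on the centre line of the jaws, within the pads' length; the fingertips stand 22 mm ahead of it and the grasp point (between the pads) lies 3 mm ahead of it (r.nose_length is the distance from the TCP to the fingertips, in m); z points along the fingers, y is the line along which they close (so a half turn about z gives the same grasp; the last joint's range is limited). The gripper opens to 92 mm and grips with 3 to 60 N. Pads are 20 mm wide; open, the fingers measure 128 mm over their backs; the gripper's body (75 mm by 189 mm) begins 69 mm behind the grasp point.
Start: joints at [-1.242, 0.353, 1.633, -0, 1.155, -0.002], TCP at [0.203, -0.591, 0.237] pointing down, gripper open.
Joint ranges: [-2.63, 2.63], [-0.92, 2.1], [0.06, 2.66], [-1.3, 4.44], [0, 2.69], [-3.02, 3.02]. Speed limits (rad/s): [2.22, 2.22, 2.79, 3.14, 3.14, 3.14].

## Interface

Orientations are given as [roll, pitch, yaw] about the fixed x, y, z axes, in that order (R = Rz(yaw) Ry(pitch) Rx(roll)).
In Python, from cell import r gives the robot as it stands. The module is installed in compiled form; this text tells all that it offers.
- The arm moves only by the tool jog_arm, never from a script. Its argument "steps" is a list of rows, each a list of 7 numbers: the finger opening in mm, from 0 to 91.9, then the shift along the world's x, y, z in mm, then the turn, a rotation vector about the world's x, y, z in degrees. A call has 1 to 10 rows; each row shifts and turns the commanded pose from where the row before left it; what a row does not reach is not made up. A row lasts 1/12 s, in which the tool goes at most 41.7 mm and 7.16 degrees, less where a joint would pass 70% of its speed; a pose out of reach is approached as far as the arm can. A call is refused whole if a number of a shift passes 41.7 or a number of a turn 7.16, either way. A call with a gripper value outside its range is refused whole. The fingers move at their own pace and stop on an object; the grip force is fixed at half the most. Time passes only in rows, so rows that do not move let the fingers close. It gives the time, the measured TCP pose, the force, the opening and the grip force at its end, in the units of the state.
- r.read_state(): the state, without advancing time (a new reading comes with each control period).
- r.grab_frame(name): name is "scene" or "top"; returns the picture (384x512x3 uint8, red, green, blue); there is no depth.
- r.calibration(name): a dict with "fov_y" (degrees; the focal length in pixels is half the picture's height over the tangent of half this angle, whatever the lens; pixels are square), "cx", "cy" (the principal point, pixels), "R" (3x3) and "t" (3): a world point X has camera coordinates R X + t. Camera axes: x right, y down, z forward; pixel columns grow to the right and rows downward; lengths in m; the calibration is good to about 2 mm. A picture is of the moment at which its call begins. calibration takes no time and is no camera call.
- r.finish_job(): hands the job in; it is judged then, once.
The state is a dict: "clock": time; "joint_positions": joint angles; "joint_velocities": joint speeds; "joint_torque": joint torques, N m; "ee_pos": TCP position; "orientation": TCP orientation; "ft_force": force on the tool from outside, world axes, zero at the start; "wrist_torque": the same for the moment, N m; "opening": opening from 0.0 (shut) to 1.0 (fully open); "grasp_force": force on a finger pad.
Only numpy, scipy, OpenCV 4.12 (cv2) and the standard library are available. Lean on these libraries where they do the work, as an engineer would, in place of code of your own. Each camera call takes 0.05 s, during which the arm holds its last target. There are 200 camera calls.

## Task

Load the label dispenser from the cradle: slide the spacer ring along the spindle all the way to the sprung brake plate (it brings the roll in line with the tear-off plate), then the label roll up against the ring, then the ribbed end cap behind the roll. Push the cap on gently until it holds the stack against the brake with about 6 N, never pressing on the roll with 15 N or more (that crushes its core), and let go, so that the cap grips the spindle by itself. Leave the things standing around where they are.

Things in the scene. Friction and masses are not known exactly. Their poses are not given: they have to be found in the camera images.
- dispenser: grey label dispenser fixed to the bench: base 110 x 125 mm, an upright carrying a horizontal spindle. Between upright and stack a guide collar carries a sprung brake plate (44 mm disc, rubber face) whose free face lies 29 to 39 mm from spindle_root: set differently each time, not measured. It yields 1 mm per 7 N, solid at 3 mm. Origin on the bench under spindle_root, same axes
- spindle_root (a point): point on the spindle's axis at the face of the upright, 130 mm above the bench; y runs out along the spindle to its free end, z up. The steel spindle is 18 mm thick, 143 mm long, the last 13 mm tapering to 11 mm. The upright is 60 mm wide, its top 20 mm above the axis. A low tear-off plate (top 50 mm above the bench) stands at x = -50 mm
- spindle_tip (a point): centre of the spindle's free end, same axes
- leaf_mid (a point): point on the spindle's axis 100 mm out from spindle_root, midway between two sprung steel leaves that stand 2 mm proud of the spindle's sides, full height 88 to 112 mm out, ramping to nothing at 124 mm. Ring and roll pass them freely; the cap's narrower bore drags on them (about 6 to 14 N, steady once its inner face is past 110 mm) and stays wherever it is left
- cradle: low fixed cradle, two 8 mm steel rails (34 mm apart, 14 mm above the bench, 200 mm long) between grey end plates (58 mm wide, 26 mm high); origin under its middle on the bench, y along the rails. Spacer, roll and cap stand on it on their rims, bores along the rails, about 62 mm apart, the roll in the middle, ring and cap at either end
- spacer: plain white plastic ring, outside 50 mm, bore 24 mm, 18 mm wide; origin at its centre, y along its bore. 45 g
- label_roll: roll of white paper labels, outside 62 mm, core bore about 24 mm, 36 mm wide, about 110 g; origin at the centre of one end face, z along its bore towards the other
- roll_mid (a point): centre of the label roll, z along its bore
- end_cap: grey ribbed plastic collar with a steel bush, outside 66 mm, bore 19.8 mm, 32 mm wide; origin at its centre, y along its bore (both ends alike). 90 g
- vial_a: small capped vial, 24 mm thick, 52 mm high; leave alone
- vial_b: second such vial; leave alone
- petri_dish: clear petri dish, 55 mm, 12 mm high; leave alone
- pen: pen lying on the bench, 145 mm; leave alone
There are look-alikes about, which are no part of the job. What is shaped like the spacer but orange or yellow is not meant.

How it is judged:
On the way, in this order (a step that is already met when the one before it is completed fails the run):
1. the spacer ring is threaded on the spindle, up to the brake plate (x of spacer in the frame of spindle_root between -0.006 and 0.006 m and z of spacer in the frame of spindle_root between -0.006 and 0.006 m and y of spacer in the frame of spindle_root between 0.03 and 0.052 m and angle between the y axis of spacer and the y axis of spindle_root, either way round below 0.12 rad), for 0.2 s.
2. the label roll is threaded on the spindle after the spacer ring (all of step 1 and x of roll_mid in the frame of spindle_root between -0.006 and 0.006 m and z of roll_mid in the frame of spindle_root between -0.006 and 0.006 m and y of roll_mid in the frame of spindle_root between 0.055 and 0.08 m and angle between the z axis of roll_mid and the y axis of spindle_root, either way round below 0.12 rad), for 0.2 s.
3. the end cap is on the spindle and presses on the roll (all of step 2 and x of end_cap in the frame of spindle_root between -0.006 and 0.006 m and z of end_cap in the frame of spindle_root between -0.006 and 0.006 m and y of end_cap in the frame of spindle_root between 0.091 and 0.113 m and angle between the y axis of end_cap and the y axis of spindle_root, either way round below 0.12 rad and contact force between end_cap and label_roll above 2 N), for 0.2 s.
At the end, for the whole second after the job is handed in: Spacer, roll and cap are on the spindle in that order from the upright outwards, square to it and within 6 mm of its axis; released and at rest, the cap by itself presses on the roll with 3 to 10 N; vials, dish and pen within 20 mm of where they were (all of step 2 and x of end_cap in the frame of spindle_root between -0.006 and 0.006 m and z of end_cap in the frame of spindle_root between -0.006 and 0.006 m and y of end_cap in the frame of spindle_root between 0.091 and 0.113 m and angle between the y axis of end_cap and the y axis of spindle_root, either way round below 0.12 rad and contact force between end_cap and label_roll between 3 and 10 N and linear speed of each of spacer, label_roll, end_cap below 0.01 m/s); the robot touches nothing.
It fails at once if the end cap presses on the label roll with more than 15 N (contact force between end_cap and label_roll above 15 N).
It fails at once if a vial, the petri dish or the pen is moved more than 20 mm (distance of any of vial_a, vial_b, petri_dish, pen from where it was at the start of the episode above 0.02 m).
It also fails if it takes over 72 s, if anything falls off the work surface, if the arm or the gripper's body presses on something with over 40 N, if the wrist force passes 120 N, or if a joint passes its speed limit or range.

## Working session

There is one attempt and no reset: what is moved stays moved. The work goes in short steps, Python scripts to look and compute and a tool call to move; the robot and the scene stay as the last step left them, time stands still between calls to the robot, and variables do not carry over. Pictures are saved under pics/ and viewed, at most 10 in all, crops included, and the job is handed in when it is done.

Besides the shell and the picture viewer there is one more tool, called after ">>>" as a command line: name --pt "numbers of a row" for each row, then --argument value for the rest. jog_arm: Moves the arm, as the interface text tells. Its arguments: {"type":"object","properties":{"steps":{"type":"array"}},"required":["steps"]}

```bash
mkdir -p pics; python3 - <<'E'
from cell import r
import cv2,numpy as np
for n in("scene","top"):
    f=r.grab_frame(n); cv2.imwrite(f"pics/{n}0.png",f[...,::-1])
    c=r.calibration(n); print(n,c)
print(r.read_state())
E
```

```text
scene {'fov_y': 52.7276481014862, 'cx': 252.29690106836367, 'cy': 193.01084985298783, 'R': array([[-0.87511709, -0.4837585 ,  0.0121574 ],
       [-0.31973493,  0.559176  , -0.76491292],
       [ 0.363235  , -0.67327551, -0.64401896]]), 't': array([0.50059258, 0.23157041, 0.88583572])}
top {'fov_y': 56.425915429775145, 'cx': 260.2006016620976, 'cy': 193.66419099742282, 'R': array([[ 0.1094621 , -0.99397354,  0.00588694],
       [-0.9721503 , -0.10828976, -0.20783919],
       [ 0.20722415,  0.01702753, -0.97814529]]), 't': array([-8.40076350e-04,  5.65041063e-01,  9.70523128e-01])}
{'clock': 0.1, 'joint_positions': array([-1.24241175e+00,  3.53551502e-01,  1.63401339e+00, -1.53634055e-05,
        1.15521030e+00, -2.39326033e-03]), 'joint_velocities': array([ 0.00065222, -0.00226181, -0.00107117,  0.00049876, -0.00100251,
       -0.00032685]), 'joint_torque': array([-6.10998995e-04, -5.94905984e+01, -3.34930551e+01,  6.98045106e-02,
        1.83893769e-02, -6.02461637e-05]), 'ee_pos': array([ 0.20285875, -0.59074472,  0.2359757 ]), 'orientation': array([-3.14041009e+00,  1.12181693e-05,  3.30784058e-01]), 'ft_force': array([-0.42378225,  0.27213631, -0.58676642]), 'wrist_torque': array([ 0.01908751,  0.07818273, -0.0023875 ]), 'grasp_force': 0.0, 'opening': 1.0024301060031973}
```

View pics/scene0.png

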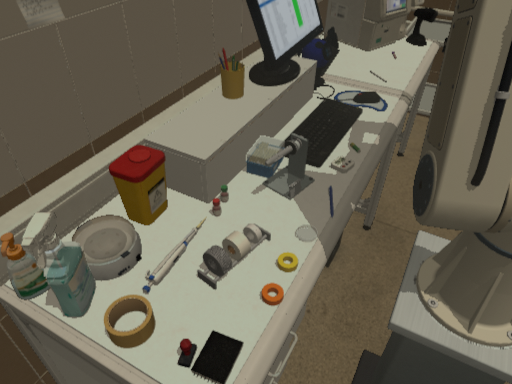

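View pics/top0.png

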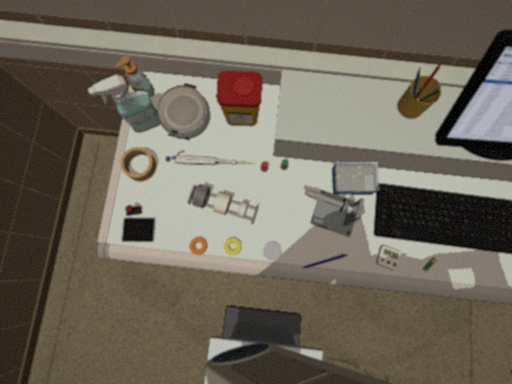

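The scene view shows the cradle at about (235,252): cap at (215,260), roll (236,242) and white ring (252,233). The orange ring (272,293) and yellow ring (288,261) are the look-alikes. The dispenser is at (290,165). In the top view the cradle is at (222,202) and the dispenser at (335,210), with the spindle tip near (307,190). The white ring on the cradle fits "spacer" because it is white and at the cradle's end, so I'll confirm it in enlarged crops.

```bash
python3 - <<'E'
import cv2,numpy as np
a=cv2.imread("pics/top0.png")[150:270,180:380]; cv2.imwrite("pics/tc.png",cv2.resize(a,(800,480),interpolation=cv2.INTER_CUBIC))
a=cv2.imread("pics/scene0.png")[125:285,190:350]; cv2.imwrite("pics/sc.png",cv2.resize(a,(600,600),interpolation=cv2.INTER_CUBIC))
E
```

```text
(no output)
```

View pics/tc.png

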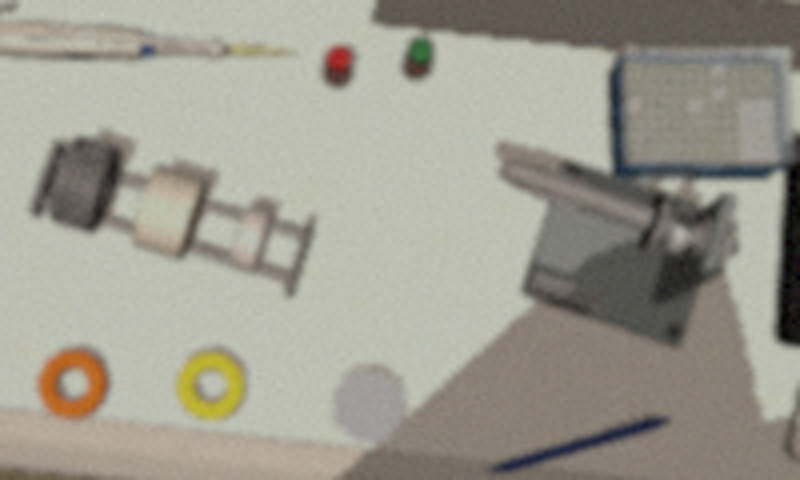

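View pics/sc.png

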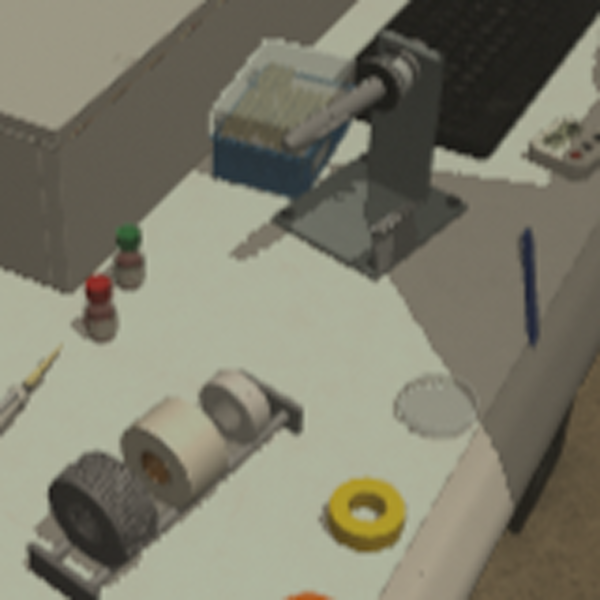

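The crops confirm that the white ring at scene crop (235,405) / top crop (253,235) is the spacer. It sits on the cradle with the cream roll (172,210) and the dark ribbed cap (85,183), while the yellow and orange rings lie flat on the bench. The spindle tip is at top crop (501,170) and scene crop (290,138).

```bash
cat > h.py <<'E'
import numpy as np
from cell import r
def ray(n,u,v):
    c=r.calibration(n); f=192/np.tan(np.radians(c["fov_y"]/2)); R=c["R"]
    return -R.T@c["t"], R.T@np.array([(u-c["cx"])/f,(v-c["cy"])/f,1.])
def onz(n,p,z):
    o,d=ray(n,*p); return o+d*(z-o[2])/d[2]
def tri(p,q):
    o,d=ray("top",*p);O,D=ray("scene",*q)
    s=np.linalg.lstsq(np.c_[d,-D],O-o,rcond=None)[0]
    a,b=o+d*s[0],O+D*s[1]; return (a+b)/2,np.linalg.norm(a-b)
def proj(n,X):
    c=r.calibration(n); f=192/np.tan(np.radians(c["fov_y"]/2)); p=c["R"]@X+c["t"]; return np.array([c["cx"],c["cy"]])+f*p[:2]/p[2]
tc=lambda x,y:(180+x/4,150+y/4)
sc=lambda x,y:(190+x/3.75,125+y/3.75)
E
python3 - <<'E'
from h import *
np.set_printoptions(precision=4,suppress=True)
print("tip",onz("top",tc(501,172),.13),onz("scene",sc(290,138),.13),tri(tc(501,172),sc(290,138)))
print("spindle far (at plate)",onz("top",tc(655,222),.13),onz("scene",sc(380,92),.13))
for k,z,a,b in(("ring",.0375,(253,235),(228,408)),("roll",.0446,(172,210),(157,467)),("cap",.047,(85,183),(88,525))):
    print(k,"top centre",onz("top",tc(*a),z),"scene face",onz("scene",sc(*b),z))
for k,p in(("plateR a",(312,215)),("plateR b",(292,293)),("plateL b",(38,212))): print(k,onz("top",tc(*p),.026))
for k,p in(("Rright",(300,425)),("Lleft",(30,548)),("Lbot",(97,590))): print(k,onz("scene",sc(*p),.026 ))
for k,p in (("base1",(525,292)),("base2",(680,345))): print(k,onz("top",tc(*p),.006))
for k,p in (("basel",(275,213)),("basefront",(377,277)),("baseright",(467,208))): print(k,onz("scene",sc(*p),.006))
E
```

```text
tip [ 0.5619 -0.0596  0.13  ] [ 0.5634 -0.0655  0.13  ] (array([ 0.5606, -0.0591,  0.1351]), np.float64(0.0003836367364717899))
spindle far (at plate) [ 0.5393 -0.1644  0.13  ] [ 0.5318 -0.1526  0.13  ]
ring top centre [0.5162 0.1059 0.0375] scene face [0.5139 0.1139 0.0375]
roll top centre [0.5268 0.1661 0.0446] scene face [0.5246 0.1873 0.0446]
cap top centre [0.5392 0.2312 0.047 ] scene face [0.5357 0.2496 0.047 ]
plateR a [0.5378 0.0651 0.026 ]
plateR b [0.4786 0.0732 0.026 ]
plateL b [0.5176 0.2664 0.026 ]
Rright [0.4694 0.0941 0.026 ]
Lleft [0.5673 0.2684 0.026 ]
Lbot [0.5142 0.2746 0.026 ]
base1 [ 0.501  -0.0987  0.006 ]
base2 [ 0.4743 -0.216   0.006 ]
basel [ 0.6017 -0.1231  0.006 ]
basefront [ 0.4961 -0.0919  0.006 ]
baseright [ 0.468  -0.2073  0.006 ]
```

>>> jog_arm --pt "91.9 16 36 3 0 0 6.2" --pt "91.9 16 36 3 0 0 6.2" --pt "91.9 16 36 3 0 0 6.2" --pt "91.9 16 36 3 0 0 6.2" --pt "91.9 16 36 0 0 0 6.2" --pt "91.9 16 36 0 0 0 6.2" --pt "91.9 16 36 0 0 0 6.2" --pt "91.9 16 36 0 0 0 6.2" --pt "91.9 16 36 0 0 0 6.2" --pt "91.9 16 36 0 0 0 5.9"

```text
clock: 0.93
ee_pos: [0.3631, -0.2293, 0.2486]
orientation: [3.142, 0.0, 1.413]
ft_force: [0.7, -0.1, 0.3]
opening: 0.999
grasp_force: 0.0
```

>>> jog_arm --pt "91.9 16 36 0 0 0 0" --pt "91.9 16 36 0 0 0 0" --pt "91.9 16 36 0 0 0 0" --pt "91.9 16 36 0 0 0 0" --pt "91.9 16 36 0 0 0 0" --pt "91.9 16 36 0 0 0 0" --pt "91.9 17 36 0 0 0 0" --pt "91.9 18 36 0 0 0 0" --pt "91.9 20 36 0 0 0 0" --pt "91.9 0 0 0 0 0 0"

```text
clock: 1.77
ee_pos: [0.5168, 0.0983, 0.2486]
orientation: [3.14, -0.003, 1.411]
ft_force: [-0.7, 0.5, 0.8]
opening: 0.998
grasp_force: 0.0
```

>>> jog_arm --pt "91.9 -3 7 -30 0 0 0" --pt "91.9 0 0 -35 0 0 0" --pt "91.9 0 0 -35 0 0 0" --pt "91.9 0 0 -35 0 0 0" --pt "91.9 0 0 -30 0 0 0" --pt "91.9 0 0 -25 0 0 0" --pt "91.9 0 0 -16 0 0 0" --pt "91.9 0 0 0 0 0 0"

```text
clock: 2.43
ee_pos: [0.5083, 0.0992, 0.0393]
orientation: [-3.136, 0.002, 1.408]
ft_force: [-0.6, 0.4, 0.2]
opening: 1.006
grasp_force: 0.0
```

```bash
python3 - <<'E'
from cell import r
import cv2,numpy as np
a=r.grab_frame("top")[160:250,170:290,::-1];b=r.grab_frame("scene")[190:290,190:290,::-1]
cv2.imwrite("pics/g1.png",np.hstack([cv2.resize(a,(440,330),interpolation=2),cv2.resize(b,(330,330),interpolation=2)]))
E
```

```text
(no output)
```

View pics/g1.png

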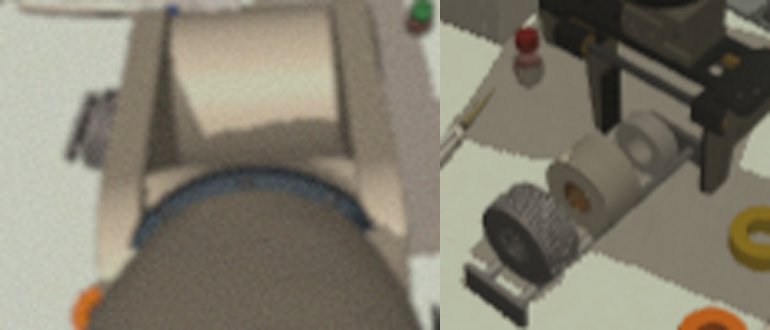

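The fingers straddle the white ring, with crop fingers at (605,90) and (715,140) and the ring at (645,140). They sit a few mm towards the end plate, so I'll shift to the measured ring position before closing.

>>> jog_arm --pt "91.9 3 4 1 0 0 0" --pt "91.9 2 3 0 0 0 0" --pt "91.9 0 0 0 0 0 0"

```text
clock: 2.78
ee_pos: [0.5178, 0.1077, 0.0451]
orientation: [3.139, -0.001, 1.408]
ft_force: [0.9, 1.1, -0.8]
opening: 0.998
grasp_force: 0.0
```

>>> jog_arm --pt "91.9 0 0 0 0 0 0" --pt "91.9 0 0 0 0 0 0" --pt "91.9 0 0 0 0 0 0"

```text
clock: 3.03
ee_pos: [0.5161, 0.1069, 0.0439]
orientation: [3.141, -0.0, 1.408]
ft_force: [-1.0, -0.3, -0.2]
opening: 1.006
grasp_force: 0.0
```

```bash
python3 - <<'E'
from cell import r
for i in range(5):
    s=r.read_state();print(s['clock'],s['ee_pos'],s['orientation'],s['joint_velocities'].round(3)); r.grab_frame("top")
E
```

```text
3.0333 [0.51608073 0.1069175  0.0439451 ] [ 3.14113687e+00 -1.61274742e-04  1.40777888e+00] [-0.001  0.002  0.002  0.001 -0.002  0.   ]
3.0833 [0.5159853  0.10685839 0.04380289] [ 3.14139275e+00 -6.58194425e-05  1.40768958e+00] [-0.     0.004 -0.    -0.002 -0.001  0.001]
3.1333 [0.51591424 0.10684231 0.04371164] [ 3.14155837e+00 -2.53858456e-06  1.40769864e+00] [-0.001  0.002 -0.     0.    -0.    -0.   ]
3.1833 [0.51590869 0.10682796 0.04364245] [-3.14156737e+00  7.54473185e-06  1.40760475e+00] [-0.     0.003  0.001  0.    -0.002 -0.   ]
3.2333 [0.51590695 0.10682036 0.04359455] [-3.14147230e+00  2.99200615e-05  1.40757683e+00] [-0.002  0.003  0.001  0.001 -0.001 -0.001]
```

>>> jog_arm --pt "91.9 -2 -1 -2 0 0 0" --pt "40 0 0 0 0 0 0" --pt "40 0 0 0 0 0 0" --pt "40 0 0 0 0 0 0" --pt "40 0 0 0 0 0 0" --pt "40 0 0 0 0 0 0" --pt "40 0 0 0 0 0 0"

```text
clock: 3.87
ee_pos: [0.514, 0.1059, 0.0416]
orientation: [3.142, -0.0, 1.408]
ft_force: [-0.1, 0.1, -0.5]
opening: 0.586
grasp_force: 0.0
```

>>> jog_arm --pt "40 0 0 0 0 0 0" --pt "40 0 0 0 0 0 0" --pt "40 0 0 0 0 0 0"

```text
clock: 4.12
ee_pos: [0.5143, 0.1059, 0.0417]
orientation: [3.141, -0.0, 1.408]
ft_force: [1.8, 0.0, 0.3]
opening: 0.532
grasp_force: 30.0
```

>>> jog_arm --pt "40 0 0 10 0 0 0" --pt "40 0 0 22 0 0 0" --pt "40 0 0 30 0 0 0" --pt "40 5 -5 30 0 0 -1.2" --pt "40 11 -25 0 0 0 -1.2" --pt "40 15 -35 0 0 0 -1.2" --pt "40 15 -35 0 0 0 0" --pt "40 10 -25 0 0 0 0" --pt "40 0 0 0 0 0 0" --pt "40 0 0 0 0 0 0"

```text
clock: 4.95
ee_pos: [0.57, -0.0202, 0.134]
orientation: [-3.141, -0.0, 1.342]
ft_force: [-0.9, -0.2, -0.7]
opening: 0.538
grasp_force: 30.0
```

>>> jog_arm --pt "40 0 0 0 0 0 0" --pt "40 0 0 0 0 0 0" --pt "40 0 0 0 0 0 0"

```text
clock: 5.2
ee_pos: [0.5695, -0.018, 0.1336]
orientation: [-3.141, -0.0, 1.346]
ft_force: [0.3, -0.4, -1.5]
opening: 0.535
grasp_force: 30.0
```

```bash
python3 - <<'E'
from cell import r
import cv2,numpy as np
a=np.mean([r.grab_frame("top") for i in range(4)],0)[150:230,270:380,::-1];b=np.mean([r.grab_frame("scene") for i in range(4)],0)[120:200,210:320,::-1]
f=lambda q:cv2.resize(q.astype(np.uint8),None,fx=7,fy=7,interpolation=2)
cv2.imwrite("pics/s1.png",f(b))
cv2.imwrite("pics/t1.png",f(a))
s=r.read_state();print(s['ee_pos'],s['orientation'],s['ft_force'])
E
```

```text
[ 0.56998323 -0.01894309  0.13359351] [-3.14154722e+00  1.83792890e-07  1.34508502e+00] [ 0.26162626  0.16193118 -0.5552029 ]
```

View pics/s1.png

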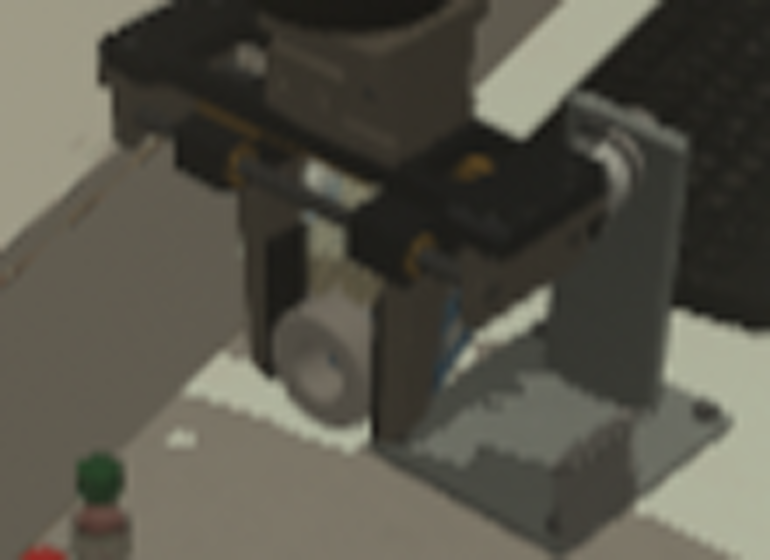

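The ring is held square, with its face's bore centre at crop (322,365), which is scene pixel (256.0,172.1). The spindle tip is hidden behind it.

```bash
python3 - <<'E'
from h import *
import cv2
np.set_printoptions(precision=4,suppress=True)
a=np.array([np.sin(np.radians(12.93)),np.cos(np.radians(12.93)),0]) 
tcp=np.array([.570,-.0189,.1336]); ring=tcp+[0,0,-.004]
print("pred face px",proj("scene",ring+.009*a),"seen 256.0 172.1")
# spindle in original top & scene pictures: darker/brighter profile
g=cv2.imread("pics/top0.png")[184:210,300:346].astype(int).sum(2)//3
print(g)
E
python3 - <<'E'
import cv2
a=cv2.imread("pics/top0.png")[175:225,295:365];b=cv2.imread("pics/scene0.png")[125:185,255:315]
import numpy as np
A=cv2.resize(a,(490,350),interpolation=2);B=cv2.resize(b,(300,300),interpolation=2)
B=np.vstack([B,np.zeros((50,300,3),np.uint8)]);cv2.imwrite("pics/sp.png",np.hstack([A,B]))
E
```

```text
pred face px [254.7687 171.6335] seen 256.0 172.1
[[187 186 189 ... 139 135 135]
 [185 187 189 ... 135 135 138]
 [182 187 187 ... 139 138 141]
 ...
 [189 186 185 ...  79 103 116]
 [187 187 183 ...  91 110 105]
 [185 186 187 ...  93 100  91]]
```

View pics/sp.png

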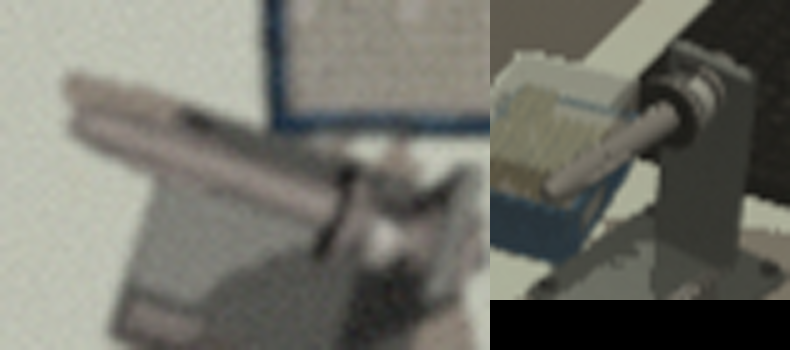

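The tip is at top pixel (305.9,193.3) and scene pixel (266.8,162.2). The spindle enters the brake plate near top (342.9,204.3) and scene (292.6,147.4).

```bash
python3 - <<'E'
from h import *
np.set_printoptions(precision=4,suppress=True)
tp=[onz("top",p,.13) for p in((305.9,193.3),(342.9,204.3))]
sp=[onz("scene",p,.13) for p in((266.8,162.2),(292.6,147.4))]
spc=[onz("scene",(p[0]-1.2,p[1]-.5),.13) for p in((266.8,162.2),(292.6,147.4))]
for n,q in(("top",tp),("scene",sp),("scene corr",spc)):
    d=q[0]-q[1];print(n,*q,np.linalg.norm(d),np.degrees(np.arctan2(d[0],d[1])))
print(tri((305.9,193.3),(266.8,162.2)),tri((305.9,193.3),(265.6,161.7)),tri((342.9,204.3),(292.6,147.4)))
E
```

```text
top [ 0.5613 -0.0614  0.13  ] [ 0.5423 -0.1619  0.13  ] 0.1022549116833822 10.675973942875226
scene [ 0.5639 -0.0632  0.13  ] [ 0.5332 -0.1644  0.13  ] 0.10579210965923011 16.85582295871672
scene corr [ 0.5677 -0.0636  0.13  ] [ 0.5372 -0.165   0.13  ] 0.10593607780510596 16.742353403506694
(array([ 0.5618, -0.0609,  0.1318]), np.float64(0.0018604024847574416)) (array([ 0.5632, -0.0603,  0.1328]), np.float64(0.005338310192351541)) (array([ 0.5376, -0.1629,  0.1308]), np.float64(0.00940636544872685))
```

>>> jog_arm --pt "40 2.4 0 0 0 0 0" --pt "40 -2.25 -9.74 0 0 0 0" --pt "40 -2.25 -9.74 0 0 0 0" --pt "40 -2.25 -9.74 0 0 0 0" --pt "40 -1.8 -7.8 0 0 0 0" --pt "40 -1.35 -5.84 0 0 0 0" --pt "40 -1.35 -5.84 0 0 0 0" --pt "40 0 0 0 0 0 0" --pt "40 0 0 0 0 0 0" --pt "40 0 0 0 0 0 0"

```text
clock: 6.43
ee_pos: [0.5612, -0.0678, 0.1336]
orientation: [3.142, -0.0, 1.345]
ft_force: [-0.4, 0.4, -0.0]
opening: 0.533
grasp_force: 30.0
```

>>> jog_arm --pt "40 -1.8 -7.8 0 0 0 0" --pt "40 -1.8 -7.8 0 0 0 0" --pt "40 -1.8 -7.8 0 0 0 0" --pt "40 -1.8 -7.8 0 0 0 0" --pt "40 -1.8 -7.8 0 0 0 0" --pt "40 0 0 0 0 0 0" --pt "40 0 0 0 0 0 0" --pt "40 0 0 0 0 0 0"

```text
clock: 7.1
ee_pos: [0.5526, -0.1084, 0.1339]
orientation: [3.14, 0.001, 1.344]
ft_force: [3.5, -4.8, 0.3]
opening: 0.531
grasp_force: 30.0
```

>>> jog_arm --pt "40 0 0 0 0 0 0" --pt "40 0 0 0 0 0 0" --pt "40 0 0 0 0 0 0"

```text
clock: 7.35
ee_pos: [0.5527, -0.1082, 0.1339]
orientation: [3.14, 0.001, 1.345]
ft_force: [4.2, -3.6, -0.9]
opening: 0.537
grasp_force: 30.0
```

>>> jog_arm --pt "40 1.5 0 0 0 0 0" --pt "40 0 0 0 0 0 0" --pt "40 0 0 0 0 0 0" --pt "40 0 0 0 0 0 0" --pt "40 0 0 0 0 0 0" --pt "40 0 0 0 0 0 0"

```text
clock: 7.85
ee_pos: [0.5535, -0.1069, 0.1335]
orientation: [-3.141, 0.0, 1.345]
ft_force: [1.0, -2.1, -0.6]
opening: 0.532
grasp_force: 30.0
```

>>> jog_arm --pt "40 2 0 0 0 0 0" --pt "40 0 0 0 0 0 0" --pt "40 0 0 0 0 0 0" --pt "40 0 0 0 0 0 0" --pt "40 0 0 0 0 0 0" --pt "40 0 0 0 0 0 0"

```text
clock: 8.35
ee_pos: [0.5554, -0.1067, 0.1335]
orientation: [-3.141, -0.0, 1.345]
ft_force: [-0.3, -0.2, -0.4]
opening: 0.531
grasp_force: 30.0
```

>>> jog_arm --pt "40 1.5 0 0 0 0 0" --pt "40 0 0 0 0 0 0" --pt "40 0 0 0 0 0 0" --pt "40 0 0 0 0 0 0" --pt "40 0 0 0 0 0 0"

```text
clock: 8.77
ee_pos: [0.5563, -0.1068, 0.1333]
orientation: [-3.14, 0.0, 1.345]
ft_force: [-5.1, 0.7, 0.0]
opening: 0.533
grasp_force: 30.0
```

>>> jog_arm --pt "40 -1.8 0 0 0 0 0" --pt "40 0 0 0 0 0 0" --pt "40 -1.6 -8 0 0 0 0" --pt "40 -1.6 -8 0 0 0 0" --pt "40 -1.6 -8 0 0 0 0" --pt "40 0 0 0 0 0 0" --pt "40 0 0 0 0 0 0" --pt "40 0 0 0 0 0 0" --pt "40 0 0 0 0 0 0" --pt "40 0 0 0 0 0 0"

```text
clock: 9.6
ee_pos: [0.5507, -0.1307, 0.1336]
orientation: [3.141, -0.0, 1.345]
ft_force: [-0.4, -0.2, -0.4]
opening: 0.533
grasp_force: 30.0
```

>>> jog_arm --pt "40 2 0 0 0 0 0" --pt "40 0 0 0 0 0 0" --pt "40 0 0 0 0 0 0" --pt "40 0 0 0 0 0 0" --pt "40 0 0 0 0 0 0"

```text
clock: 10.02
ee_pos: [0.5522, -0.1306, 0.1335]
orientation: [-3.141, -0.0, 1.345]
ft_force: [-3.2, 1.6, 0.8]
opening: 0.533
grasp_force: 30.0
```

>>> jog_arm --pt "40 -4 0 0 0 0 0" --pt "40 0 0 0 0 0 0" --pt "40 0 0 0 0 0 0" --pt "40 0 0 0 0 0 0" --pt "40 0 0 0 0 0 0"

```text
clock: 10.43
ee_pos: [0.5488, -0.1309, 0.1337]
orientation: [3.141, -0.0, 1.345]
ft_force: [0.5, 0.4, -0.2]
opening: 0.531
grasp_force: 30.0
```

>>> jog_arm --pt "40 -2 0 0 0 0 0" --pt "40 0 0 0 0 0 0" --pt "40 0 0 0 0 0 0" --pt "40 0 0 0 0 0 0" --pt "40 0 0 0 0 0 0"

```text
clock: 10.85
ee_pos: [0.5466, -0.1308, 0.1336]
orientation: [3.142, 0.0, 1.345]
ft_force: [0.6, 0.2, -1.1]
opening: 0.537
grasp_force: 30.0
```

>>> jog_arm --pt "40 -2 0 0 0 0 0" --pt "40 0 0 0 0 0 0" --pt "40 0 0 0 0 0 0" --pt "40 0 0 0 0 0 0" --pt "40 0 0 0 0 0 0"

```text
clock: 11.27
ee_pos: [0.5459, -0.131, 0.134]
orientation: [3.139, -0.0, 1.345]
ft_force: [5.7, 0.2, -2.2]
opening: 0.533
grasp_force: 30.0
```

>>> jog_arm --pt "40 3.5 0 0 0 0 0" --pt "40 0 0 2 0 0 0" --pt "40 0 0 0 0 0 0" --pt "40 0 0 0 0 0 0" --pt "40 0 0 0 0 0 0" --pt "40 0 0 0 0 0 0"

```text
clock: 11.77
ee_pos: [0.5478, -0.1308, 0.1355]
orientation: [-3.141, 0.0, 1.345]
ft_force: [0.5, -0.5, 0.1]
opening: 0.539
grasp_force: 30.0
```

>>> jog_arm --pt "40 0 0 2 0 0 0" --pt "40 0 0 0 0 0 0" --pt "40 0 0 0 0 0 0" --pt "40 0 0 0 0 0 0" --pt "40 0 0 0 0 0 0"

```text
clock: 12.18
ee_pos: [0.5476, -0.1307, 0.137]
orientation: [-3.14, -0.0, 1.345]
ft_force: [1.7, -0.9, -12.6]
opening: 0.531
grasp_force: 30.0
```

>>> jog_arm --pt "40 1 0 -3 0 0 0" --pt "40 -1.8 -7.8 0 0 0 0" --pt "40 -1.6 -6.8 0 0 0 0" --pt "40 -1.1 -4.9 0 0 0 0" --pt "40 0 0 0 0 0 0" --pt "40 0 0 0 0 0 0" --pt "40 0 0 0 0 0 0" --pt "40 0 0 0 0 0 0"

```text
clock: 12.85
ee_pos: [0.5446, -0.1503, 0.1347]
orientation: [3.141, -0.0, 1.345]
ft_force: [-0.1, -1.0, -1.1]
opening: 0.539
grasp_force: 30.0
```

>>> jog_arm --pt "40 -0.9 -3.9 0 0 0 0" --pt "40 0 0 0 0 0 0" --pt "40 0 0 0 0 0 0" --pt "40 0 0 0 0 0 0" --pt "40 0 0 0 0 0 0"

```text
clock: 13.27
ee_pos: [0.5438, -0.154, 0.1346]
orientation: [3.141, -0.0, 1.345]
ft_force: [0.7, 2.8, 0.2]
opening: 0.533
grasp_force: 29.9
```

>>> jog_arm --pt "40 -0.3 -1.4 -0.8 0 0 0" --pt "40 0 0 0 0 0 0" --pt "40 0 0 0 0 0 0" --pt "40 0 0 0 0 0 0" --pt "40 0 0 0 0 0 0"

```text
clock: 13.68
ee_pos: [0.5437, -0.1548, 0.1339]
orientation: [3.141, -0.001, 1.345]
ft_force: [1.7, 8.7, 1.3]
opening: 0.531
grasp_force: 29.9
```

>>> jog_arm --pt "91.9 0 0.4 0 0 0 0" --pt "91.9 0 0 0 0 0 0" --pt "91.9 0 0 0 0 0 0" --pt "91.9 0 0 0 0 0 0" --pt "91.9 0 0 0 0 0 0" --pt "91.9 0 0 0 0 0 0" --pt "91.9 0 0 10 0 0 0" --pt "91.9 0 0 30 0 0 0" --pt "91.9 0 0 35 0 0 0" --pt "91.9 0 10 30 0 0 0"

```text
clock: 14.52
ee_pos: [0.5433, -0.1462, 0.2411]
orientation: [3.141, 0.001, 1.344]
ft_force: [0.9, -0.1, -0.3]
opening: 0.999
grasp_force: 0.0
```

>>> jog_arm --pt "91.9 -2 38 0 0 0 1.2" --pt "91.9 -2 38 0 0 0 1.2" --pt "91.9 -2 38 0 0 0 1.2" --pt "91.9 -2 38 0 0 0 0" --pt "91.9 -3 38 0 0 0 0" --pt "91.9 -3 38 0 0 0 0" --pt "91.9 -3 38 0 0 0 0" --pt "91.9 -2 38 -10 0 0 0" --pt "91.9 0 10 -10 0 0 0" --pt "91.9 0 0 0 0 0 0"

```text
clock: 15.35
ee_pos: [0.5233, 0.1709, 0.2177]
orientation: [-3.14, 0.001, 1.411]
ft_force: [-0.3, -0.4, -0.4]
opening: 0.999
grasp_force: 0.0
```

>>> jog_arm --pt "91.9 0 0 0 0 0 0" --pt "91.9 0 0 0 0 0 0" --pt "91.9 0 0 0 0 0 0"

```text
clock: 15.6
ee_pos: [0.5248, 0.1674, 0.2194]
orientation: [3.141, 0.0, 1.406]
ft_force: [-1.3, -0.1, -0.1]
opening: 1.0
grasp_force: 0.0
```

```bash
python3 - <<'E'
from cell import r
import cv2,numpy as np
f=lambda q:cv2.resize(q,(400,400),interpolation=2)
b=r.grab_frame("scene")[...,::-1]; a=r.grab_frame("top")[...,::-1]
cv2.imwrite("pics/c2.png",np.hstack([f(b[120:200,250:330]),f(b[200:300,190:290])]))
print(r.read_state()['ee_pos'])
E
```

```text
[0.52476895 0.16754014 0.21931719]
```

View pics/c2.png

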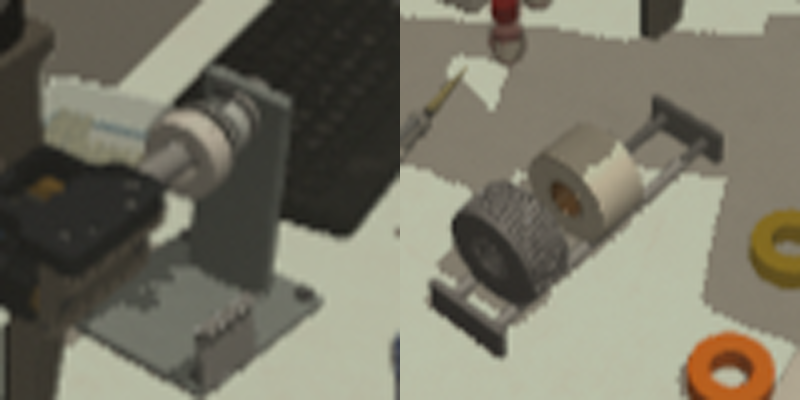

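The ring hangs square on the spindle at the brake (left crop 190,150). The roll (585,180) and cap (505,240) are still on the cradle.

>>> jog_arm --pt "91.9 0 0 -30 0 0 0" --pt "91.9 0 0 -35 0 0 0" --pt "91.9 0 0 -35 0 0 0" --pt "91.9 0 0 -35 0 0 0" --pt "91.9 0 0 -25 0 0 0" --pt "91.9 0 0 -11 0 0 0" --pt "91.9 0 0 0 0 0 0" --pt "91.9 0 0 0 0 0 0" --pt "91.9 0 0 0 0 0 0"

```text
clock: 16.45
ee_pos: [0.5257, 0.1689, 0.0494]
orientation: [3.139, -0.001, 1.407]
ft_force: [0.7, -0.5, 0.5]
opening: 1.002
grasp_force: 0.0
```

>>> jog_arm --pt "52 0 0 0 0 0 0" --pt "52 0 0 0 0 0 0" --pt "52 0 0 0 0 0 0" --pt "52 0 0 0 0 0 0" --pt "52 0 0 0 0 0 0" --pt "52 0 0 0 0 0 0" --pt "52 0 0 0 0 0 0" --pt "52 0 0 0 0 0 0"

```text
clock: 17.12
ee_pos: [0.5259, 0.1691, 0.0485]
orientation: [3.139, -0.001, 1.408]
ft_force: [5.7, -0.6, 5.3]
opening: 0.66
grasp_force: 29.7
```

>>> jog_arm --pt "52 0 0 8 0 0 0" --pt "52 0 0 22 0 0 0" --pt "52 0 0 30 0 0 0" --pt "52 0 -4 25 0 0 -1.3" --pt "52 8 -30 0.5 0 0 -1.3" --pt "52 9 -35 0 0 0 -1.2" --pt "52 9 -35 0 0 0 0" --pt "52 9 -35 0 0 0 0" --pt "52 9 -35 0 0 0 0" --pt "52 4.7 -15 0 0 0 0"

```text
clock: 17.95
ee_pos: [0.5723, -0.0236, 0.133]
orientation: [-3.139, 0.001, 1.34]
ft_force: [-0.2, 0.9, -0.7]
opening: 0.657
grasp_force: 29.7
```

>>> jog_arm --pt "52 0 0 0 0 0 0" --pt "52 0 0 0 0 0 0" --pt "52 0 0 0 0 0 0" --pt "52 0 0 0 0 0 0" --pt "52 0 0 0 0 0 0"

```text
clock: 18.37
ee_pos: [0.5725, -0.019, 0.1332]
orientation: [-3.141, -0.0, 1.343]
ft_force: [0.4, -0.2, -0.8]
opening: 0.659
grasp_force: 29.7
```

>>> jog_arm --pt "52 2.6 0 0.5 0 0 0" --pt "52 -2.28 -9.74 0 0 0 0" --pt "52 -2.28 -9.74 0 0 0 0" --pt "52 -2.28 -9.74 0 0 0 0" --pt "52 -1.83 -7.79 0 0 0 0" --pt "52 -1.83 -7.79 0 0 0 0" --pt "52 0 0 0 0 0 0" --pt "52 0 0 0 0 0 0" --pt "52 0 0 0 0 0 0" --pt "52 0 0 0 0 0 0"

```text
clock: 19.2
ee_pos: [0.5652, -0.0648, 0.1338]
orientation: [3.142, -0.0, 1.341]
ft_force: [-1.1, 0.9, -0.9]
opening: 0.663
grasp_force: 29.7
```

>>> jog_arm --pt "52 -2.4 -7.8 0 0 0 0" --pt "52 -1.85 -7.8 0 0 0 0" --pt "52 -1.85 -7.8 0 0 0 0" --pt "52 0 0 0 0 0 0" --pt "52 0 0 0 0 0 0" --pt "52 0 0 0 0 0 0" --pt "52 0 0 0 0 0 0" --pt "52 0 0 0 0 0 0"

```text
clock: 19.87
ee_pos: [0.5591, -0.0882, 0.1338]
orientation: [3.142, -0.0, 1.342]
ft_force: [-0.1, -0.2, -1.1]
opening: 0.656
grasp_force: 29.7
```

>>> jog_arm --pt "52 -1.85 -7.8 0 0 0 0" --pt "52 -1.85 -7.8 0 0 0 0" --pt "52 -1.85 -7.8 0 0 0 0" --pt "52 -0.9 -3.9 0 0 0 0" --pt "52 0 0 0 0 0 0" --pt "52 0 0 0 0 0 0" --pt "52 0 0 0 0 0 0" --pt "52 0 0 0 0 0 0" --pt "52 0 0 0 0 0 0"

```text
clock: 20.62
ee_pos: [0.5526, -0.1155, 0.1338]
orientation: [-3.142, -0.0, 1.342]
ft_force: [0.8, -0.1, -0.7]
opening: 0.661
grasp_force: 29.7
```

>>> jog_arm --pt "52 -0.94 -4 0 0 0 0" --pt "52 0 0 0 0 0 0" --pt "52 0 0 0 0 0 0" --pt "52 0 0 0 0 0 0" --pt "52 0 0 0 0 0 0"

```text
clock: 21.03
ee_pos: [0.5516, -0.1197, 0.1338]
orientation: [-3.142, -0.0, 1.341]
ft_force: [-0.7, -0.3, -0.3]
opening: 0.656
grasp_force: 29.7
```

>>> jog_arm --pt "52 -0.94 -4 0 0 0 0" --pt "52 0 0 0 0 0 0" --pt "52 0 0 0 0 0 0" --pt "52 0 0 0 0 0 0" --pt "52 0 0 0 0 0 0"

```text
clock: 21.45
ee_pos: [0.5507, -0.1237, 0.1338]
orientation: [-3.142, 0.0, 1.341]
ft_force: [-0.5, 0.1, -0.9]
opening: 0.662
grasp_force: 29.7
```

>>> jog_arm --pt "52 -0.47 -2 0 0 0 0" --pt "52 0 0 0 0 0 0" --pt "52 0 0 0 0 0 0" --pt "52 0 0 0 0 0 0" --pt "52 0 0 0 0 0 0"

```text
clock: 21.87
ee_pos: [0.5502, -0.1254, 0.1337]
orientation: [-3.141, -0.0, 1.341]
ft_force: [0.6, 5.0, -0.8]
opening: 0.656
grasp_force: 29.6
```

>>> jog_arm --pt "52 -0.2 -0.8 0 0 0 0" --pt "52 0 0 0 0 0 0" --pt "52 0 0 0 0 0 0" --pt "52 0 0 0 0 0 0" --pt "52 0 0 0 0 0 0"

```text
clock: 22.28
ee_pos: [0.5501, -0.1258, 0.1337]
orientation: [-3.141, -0.001, 1.341]
ft_force: [1.7, 6.5, -1.2]
opening: 0.657
grasp_force: 29.6
```

>>> jog_arm --pt "91.9 0 0.4 0 0 0 0" --pt "91.9 0 0 0 0 0 0" --pt "91.9 0 0 0 0 0 0" --pt "91.9 0 0 0 0 0 0" --pt "91.9 0 0 0 0 0 0" --pt "91.9 0 0 0 0 0 0" --pt "91.9 0 0 10 0 0 0" --pt "91.9 0 0 30 0 0 0" --pt "91.9 0 0 35 0 0 0" --pt "91.9 0 10 30 0 0 0"

```text
clock: 23.12
ee_pos: [0.5501, -0.1171, 0.2411]
orientation: [3.141, 0.001, 1.341]
ft_force: [1.4, 0.2, 0.3]
opening: 0.997
grasp_force: 0.0
```

>>> jog_arm --pt "91.9 -1 36 0 0 0 1.1" --pt "91.9 -1 38 0 0 0 1.1" --pt "91.9 -1 38 0 0 0 1" --pt "91.9 -1 38 0 0 0 0" --pt "91.9 -1 38 0 0 0 0" --pt "91.9 -1 38 0 0 0 0" --pt "91.9 -2 38 0 0 0 0" --pt "91.9 -2 38 0 0 0 0" --pt "91.9 -2 34 0 0 0 0" --pt "91.9 -2 8 0 0 0 0"

```text
clock: 23.95
ee_pos: [0.5359, 0.2323, 0.2397]
orientation: [3.141, -0.002, 1.4]
ft_force: [-0.7, 0.4, -1.0]
opening: 1.001
grasp_force: 0.0
```

>>> jog_arm --pt "91.9 0 0 0 0 0 0" --pt "91.9 0 0 0 0 0 0" --pt "91.9 0 0 0 0 0 0" --pt "91.9 0 0 0 0 0 0"

```text
clock: 24.28
ee_pos: [0.5362, 0.2264, 0.239]
orientation: [3.141, 0.0, 1.396]
ft_force: [-0.6, -0.0, 0.7]
opening: 1.002
grasp_force: 0.0
```

```bash
python3 - <<'E'
from cell import r
import cv2,numpy as np
f=lambda q:cv2.resize(q,(400,400),interpolation=2)
b=r.grab_frame("scene")[...,::-1]; a=r.grab_frame("top")[...,::-1]
cv2.imwrite("pics/c3.png",np.hstack([f(b[120:200,250:330]),f(b[200:300,190:290])]))
print(r.read_state()['ee_pos'],r.read_state()['orientation'])
from h import *
m=((b.astype(int).max(2)<100)).astype(np.uint8); m=m[200:300,190:250]
n,l,s,c=cv2.connectedComponentsWithStats(m); print(s,c)
E
```

```text
[0.53630808 0.22659031 0.23893958] [3.14147683e+00 1.28039842e-04 1.39552994e+00]
[[   0    0   60  100 4933]
 [  11    0    7    3   13]
 [  19    1    1    1    1]
 [  31    0    5    2    6]
 [  40    0   12   18  189]
 [  22    2    9   14   84]
 [   7   28    2    2    3]
 [   0   31    6    9   21]
 [  46   33   14   13   50]
 [  13   45   29   33  580]
 [   8   71   18   18  120]] [[29.56111899 50.07318062]
 [14.84615385  0.61538462]
 [19.          1.        ]
 [32.83333333  0.66666667]
 [44.95767196  7.68253968]
 [25.96428571  9.19047619]
 [ 7.33333333 28.33333333]
 [ 1.61904762 34.61904762]
 [53.08       39.64      ]
 [26.53793103 61.03103448]
 [16.55       79.66666667]]
```

View pics/c3.png

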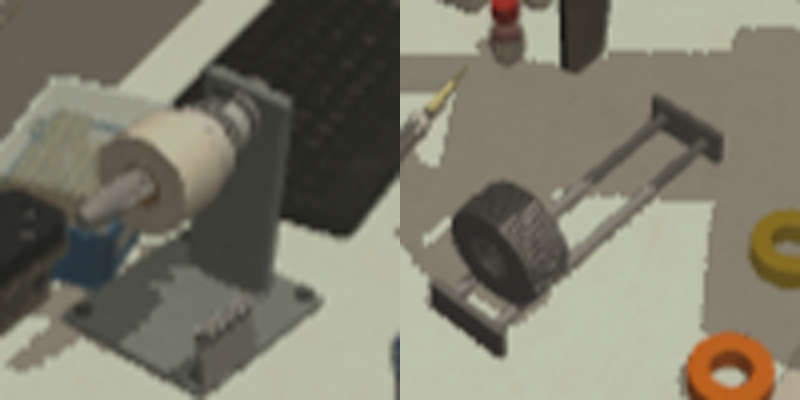

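The roll hangs square on the spindle behind the ring (left crop 165,170). The cap alone remains on the cradle (510,240).

>>> jog_arm --pt "91.9 0.3 4.5 -30 0 0 0" --pt "91.9 0 0 -35 0 0 0" --pt "91.9 0 0 -35 0 0 0" --pt "91.9 0 0 -35 0 0 0" --pt "91.9 0 0 -30 0 0 0" --pt "91.9 0 0 -23 0 0 0" --pt "91.9 0 0 0 0 0 0" --pt "91.9 0 0 0 0 0 0" --pt "91.9 0 0 0 0 0 0" --pt "91.9 0 0 0 0 0 0"

```text
clock: 25.22
ee_pos: [0.5378, 0.2327, 0.0527]
orientation: [3.139, -0.002, 1.397]
ft_force: [0.2, 0.3, 0.2]
opening: 1.003
grasp_force: 0.0
```

```bash
python3 - <<'E'
from h import *
print(onz("scene",(217.5,261.5),.047),onz("scene",(216.5,261),.047),onz("top",tc(85,183),.047))
E
```

```text
[0.5332978  0.23650684 0.047     ] [0.53609921 0.2363969  0.047     ] [0.53919021 0.23119567 0.047     ]
```

>>> jog_arm --pt "91.9 0 0 -1.5 0 0 0" --pt "56 0 0 0 0 0 0" --pt "56 0 0 0 0 0 0" --pt "56 0 0 0 0 0 0" --pt "56 0 0 0 0 0 0" --pt "56 0 0 0 0 0 0" --pt "56 0 0 0 0 0 0" --pt "56 0 0 0 0 0 0"

```text
clock: 25.88
ee_pos: [0.5388, 0.233, 0.0504]
orientation: [3.137, -0.002, 1.397]
ft_force: [4.9, -0.7, 3.5]
opening: 0.709
grasp_force: 30.0
```

>>> jog_arm --pt "56 0 0 8 0 0 0" --pt "56 0 0 22 0 0 0" --pt "56 0 0 30 0 0 0" --pt "56 0 -8 23 0 0 -1.1" --pt "56 4 -30 0.5 0 0 -1.1" --pt "56 5.5 -37 0 0 0 -1" --pt "56 5.5 -37 0 0 0 0" --pt "56 5.5 -37 0 0 0 0" --pt "56 5.5 -37 0 0 0 0" --pt "56 5.5 -37 0 0 0 0"

```text
clock: 26.72
ee_pos: [0.5673, 0.0078, 0.1331]
orientation: [-3.141, 0.0, 1.342]
ft_force: [0.4, -0.3, -0.5]
opening: 0.71
grasp_force: 30.0
```

>>> jog_arm --pt "56 5 -30 0 0 0 0" --pt "56 0 0 0 0 0 0" --pt "56 0 0 0 0 0 0" --pt "56 0 0 0 0 0 0" --pt "56 0 0 0 0 0 0" --pt "56 0 0 0 0 0 0"

```text
clock: 27.22
ee_pos: [0.5725, -0.0194, 0.1328]
orientation: [-3.141, -0.0, 1.343]
ft_force: [-0.2, 0.2, -0.6]
opening: 0.707
grasp_force: 30.0
```

>>> jog_arm --pt "56 2.7 0 0.8 0 0 0" --pt "56 -1.83 -7.79 0 0 0 0" --pt "56 -1.83 -7.79 0 0 0 0" --pt "56 -1.83 -7.79 0 0 0 0" --pt "56 -1.37 -5.84 0 0 0 0" --pt "56 0 0 0 0 0 0" --pt "56 0 0 0 0 0 0" --pt "56 0 0 0 0 0 0" --pt "56 0 0 0 0 0 0"

```text
clock: 27.97
ee_pos: [0.5687, -0.0498, 0.1336]
orientation: [3.142, -0.0, 1.341]
ft_force: [1.0, -0.2, -0.4]
opening: 0.708
grasp_force: 30.0
```

>>> jog_arm --pt "56 -0.92 -3.9 0 0 0 0" --pt "56 0 0 0 0 0 0" --pt "56 0 0 0 0 0 0" --pt "56 0 0 0 0 0 0" --pt "56 0 0 0 0 0 0"

```text
clock: 28.38
ee_pos: [0.5678, -0.0537, 0.1336]
orientation: [3.142, -0.0, 1.341]
ft_force: [-1.2, -0.0, -0.3]
opening: 0.709
grasp_force: 30.0
```

>>> jog_arm --pt "56 -1.2 -2.9 0 0 0 0" --pt "56 0 0 0 0 0 0" --pt "56 0 0 0 0 0 0" --pt "56 0 0 0 0 0 0" --pt "56 0 0 0 0 0 0"

```text
clock: 28.8
ee_pos: [0.5666, -0.0566, 0.1336]
orientation: [-3.142, -0.0, 1.341]
ft_force: [0.9, -0.4, -0.9]
opening: 0.704
grasp_force: 30.0
```

>>> jog_arm --pt "56 -0.7 -2.9 0 0 0 0" --pt "56 0 0 0 0 0 0" --pt "56 0 0 0 0 0 0" --pt "56 0 0 0 0 0 0" --pt "56 0 0 0 0 0 0"

```text
clock: 29.22
ee_pos: [0.5659, -0.0595, 0.1336]
orientation: [-3.142, -0.0, 1.341]
ft_force: [0.4, -0.1, -1.4]
opening: 0.707
grasp_force: 30.0
```

>>> jog_arm --pt "56 -0.7 -2.9 0 0 0 0" --pt "56 0 0 0 0 0 0" --pt "56 0 0 0 0 0 0" --pt "56 0 0 0 0 0 0" --pt "56 0 0 0 0 0 0"

```text
clock: 29.63
ee_pos: [0.5652, -0.0624, 0.1336]
orientation: [-3.142, 0.0, 1.341]
ft_force: [0.1, 1.0, -0.3]
opening: 0.709
grasp_force: 30.0
```

>>> jog_arm --pt "56 -0.7 -2.9 0 0 0 0" --pt "56 0 0 0 0 0 0" --pt "56 0 0 0 0 0 0" --pt "56 0 0 0 0 0 0" --pt "56 0 0 0 0 0 0"

```text
clock: 30.05
ee_pos: [0.5645, -0.0653, 0.1336]
orientation: [-3.142, -0.0, 1.341]
ft_force: [-0.4, 0.7, -0.7]
opening: 0.709
grasp_force: 30.0
```

>>> jog_arm --pt "56 -0.7 -2.9 0 0 0 0" --pt "56 0 0 0 0 0 0" --pt "56 -0.7 -2.9 0 0 0 0" --pt "56 0 0 0 0 0 0" --pt "56 0 0 0 0 0 0" --pt "56 0 0 0 0 0 0" --pt "56 0 0 0 0 0 0"

```text
clock: 30.63
ee_pos: [0.5629, -0.0716, 0.1336]
orientation: [-3.141, 0.001, 1.341]
ft_force: [-0.7, -3.8, -1.0]
opening: 0.706
grasp_force: 30.0
```

>>> jog_arm --pt "56 -0.7 -2.9 0 0 0 0" --pt "56 0 0 0 0 0 0" --pt "56 -0.7 -2.9 0 0 0 0" --pt "56 0 0 0 0 0 0" --pt "56 0 0 0 0 0 0" --pt "56 0 0 0 0 0 0" --pt "56 0 0 0 0 0 0"

```text
clock: 31.22
ee_pos: [0.5616, -0.0771, 0.1336]
orientation: [-3.142, 0.0, 1.341]
ft_force: [-0.7, -0.4, -0.6]
opening: 0.708
grasp_force: 30.0
```

>>> jog_arm --pt "56 -0.7 -2.9 0 0 0 0" --pt "56 0 0 0 0 0 0" --pt "56 0 0 0 0 0 0" --pt "56 0 0 0 0 0 0" --pt "56 0 0 0 0 0 0"

```text
clock: 31.63
ee_pos: [0.561, -0.0798, 0.1336]
orientation: [3.142, -0.0, 1.341]
ft_force: [-0.0, 1.8, -1.2]
opening: 0.706
grasp_force: 30.0
```

>>> jog_arm --pt "56 -0.11 -0.49 0 0 0 0" --pt "56 -0.11 -0.49 0 0 0 0" --pt "56 -0.11 -0.49 0 0 0 0" --pt "56 -0.11 -0.49 0 0 0 0" --pt "56 -0.11 -0.49 0 0 0 0" --pt "56 -0.11 -0.49 0 0 0 0"

```text
clock: 32.13
ee_pos: [0.5606, -0.0817, 0.1336]
orientation: [3.142, -0.002, 1.341]
ft_force: [0.9, 7.5, -0.3]
opening: 0.707
grasp_force: 30.0
```

>>> jog_arm --pt "56 -0.11 -0.49 0 0 0 0" --pt "56 -0.11 -0.49 0 0 0 0"

```text
clock: 32.3
ee_pos: [0.5604, -0.0826, 0.1336]
orientation: [3.142, -0.002, 1.341]
ft_force: [2.2, 8.8, -0.7]
opening: 0.708
grasp_force: 30.0
```

>>> jog_arm --pt "56 -0.11 -0.49 0 0 0 0" --pt "56 -0.11 -0.49 0 0 0 0"

```text
clock: 32.47
ee_pos: [0.5601, -0.0836, 0.1336]
orientation: [3.142, -0.002, 1.341]
ft_force: [1.4, 7.8, -0.8]
opening: 0.713
grasp_force: 30.0
```

>>> jog_arm --pt "56 -0.11 -0.49 0 0 0 0" --pt "56 -0.11 -0.49 0 0 0 0"

```text
clock: 32.63
ee_pos: [0.5599, -0.0846, 0.1336]
orientation: [3.142, -0.002, 1.341]
ft_force: [1.0, 8.8, -0.6]
opening: 0.707
grasp_force: 30.0
```

>>> jog_arm --pt "56 -0.11 -0.49 0 0 0 0" --pt "56 -0.11 -0.49 0 0 0 0" --pt "56 -0.11 -0.49 0 0 0 0"

```text
clock: 32.88
ee_pos: [0.5595, -0.086, 0.1336]
orientation: [-3.142, -0.002, 1.341]
ft_force: [0.9, 9.4, -0.7]
opening: 0.707
grasp_force: 30.0
```

>>> jog_arm --pt "56 -0.11 -0.49 0 0 0 0" --pt "56 -0.11 -0.49 0 0 0 0"

```text
clock: 33.05
ee_pos: [0.5593, -0.087, 0.1336]
orientation: [-3.142, -0.002, 1.341]
ft_force: [2.0, 8.7, -0.8]
opening: 0.709
grasp_force: 30.0
```

>>> jog_arm --pt "56 -0.11 -0.49 0 0 0 0" --pt "56 -0.11 -0.49 0 0 0 0"

```text
clock: 33.22
ee_pos: [0.5591, -0.088, 0.1336]
orientation: [-3.142, -0.002, 1.341]
ft_force: [1.3, 9.0, -1.2]
opening: 0.71
grasp_force: 30.0
```

>>> jog_arm --pt "56 -0.11 -0.49 0 0 0 0" --pt "56 -0.11 -0.49 0 0 0 0"

```text
clock: 33.38
ee_pos: [0.5589, -0.0889, 0.1336]
orientation: [-3.142, -0.002, 1.341]
ft_force: [1.4, 9.8, -0.8]
opening: 0.709
grasp_force: 30.0
```

>>> jog_arm --pt "56 -0.11 -0.49 0 0 0 0"

```text
clock: 33.47
ee_pos: [0.5588, -0.0894, 0.1336]
orientation: [-3.142, -0.002, 1.341]
ft_force: [0.8, 8.9, -0.9]
opening: 0.709
grasp_force: 30.0
```

>>> jog_arm --pt "56 -0.11 -0.49 0 0 0 0"

```text
clock: 33.55
ee_pos: [0.5587, -0.0899, 0.1336]
orientation: [-3.142, -0.002, 1.341]
ft_force: [0.9, 9.7, -0.7]
opening: 0.707
grasp_force: 30.0
```

>>> jog_arm --pt "56 -0.11 -0.49 0 0 0 0"

```text
clock: 33.63
ee_pos: [0.5586, -0.0904, 0.1336]
orientation: [-3.142, -0.002, 1.341]
ft_force: [1.3, 9.4, -2.4]
opening: 0.705
grasp_force: 30.0
```

>>> jog_arm --pt "56 -0.11 -0.49 0 0 0 0"

```text
clock: 33.72
ee_pos: [0.5585, -0.0908, 0.1336]
orientation: [-3.142, -0.002, 1.341]
ft_force: [2.2, 10.5, -0.5]
opening: 0.707
grasp_force: 30.0
```

>>> jog_arm --pt "56 -0.11 -0.49 0 0 0 0"

```text
clock: 33.8
ee_pos: [0.5584, -0.0913, 0.1336]
orientation: [-3.142, -0.002, 1.341]
ft_force: [2.5, 9.3, -0.9]
opening: 0.712
grasp_force: 30.0
```

>>> jog_arm --pt "56 -0.11 -0.49 0 0 0 0"

```text
clock: 33.88
ee_pos: [0.5583, -0.0917, 0.1336]
orientation: [-3.142, -0.002, 1.341]
ft_force: [2.5, 10.7, -1.6]
opening: 0.709
grasp_force: 30.0
```

>>> jog_arm --pt "56 -0.11 -0.49 0 0 0 0"

```text
clock: 33.97
ee_pos: [0.5582, -0.0921, 0.1336]
orientation: [-3.142, -0.002, 1.341]
ft_force: [2.0, 11.6, -0.8]
opening: 0.709
grasp_force: 30.0
```

>>> jog_arm --pt "56 -0.11 -0.49 0 0 0 0"

```text
clock: 34.05
ee_pos: [0.5581, -0.0924, 0.1336]
orientation: [-3.141, -0.003, 1.341]
ft_force: [2.0, 12.6, -1.0]
opening: 0.71
grasp_force: 30.0
```

>>> jog_arm --pt "56 -0.11 -0.49 0 0 0 0"

```text
clock: 34.13
ee_pos: [0.558, -0.0926, 0.1336]
orientation: [-3.141, -0.003, 1.341]
ft_force: [2.7, 15.4, -1.4]
opening: 0.709
grasp_force: 30.0
```

>>> jog_arm --pt "56 -0.07 -0.3 0 0 0 0"

```text
clock: 34.22
ee_pos: [0.5581, -0.0927, 0.1336]
orientation: [-3.142, -0.004, 1.34]
ft_force: [2.5, 14.8, -1.1]
opening: 0.708
grasp_force: 30.0
```

>>> jog_arm --pt "91.9 0 0 0 0 0 0" --pt "91.9 0 0 0 0 0 0" --pt "91.9 0 0 0 0 0 0" --pt "91.9 0 0 0 0 0 0" --pt "91.9 0 0 0 0 0 0" --pt "91.9 0 0 0 0 0 0"

```text
clock: 34.72
ee_pos: [0.5576, -0.095, 0.1336]
orientation: [3.142, 0.0, 1.341]
ft_force: [-0.2, 0.1, 0.3]
opening: 0.996
grasp_force: 0.0
```

>>> jog_arm --pt "91.9 0 0 10 0 0 0" --pt "91.9 0 0 30 0 0 0" --pt "91.9 0 0 35 0 0 0" --pt "91.9 0 20 30 0 0 0" --pt "91.9 -5 40 0 0 0 0" --pt "91.9 -5 40 0 0 0 0" --pt "91.9 -5 40 0 0 0 0" --pt "91.9 0 40 0 0 0 0" --pt "91.9 0 0 0 0 0 0" --pt "91.9 0 0 0 0 0 0"

```text
clock: 35.55
ee_pos: [0.5425, 0.0869, 0.2393]
orientation: [3.141, -0.0, 1.345]
ft_force: [-0.2, -0.0, -0.4]
opening: 1.0
grasp_force: 0.0
```

```bash
python3 - <<'E'
from cell import r
import cv2
b=r.grab_frame("scene")[120:200,240:320,::-1]
cv2.imwrite("pics/e.png",cv2.resize(b,(560,560),interpolation=2))
E
```

```text
(no output)
```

View pics/e.png

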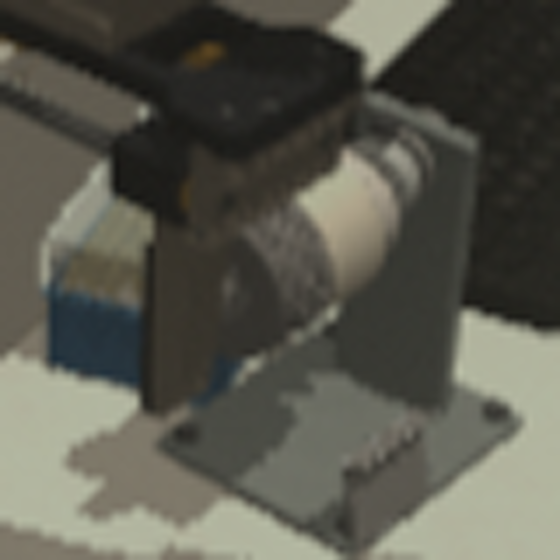

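The cap (crop 285,270) sits flush and square against the roll (350,220) with no gap, and the gripper is clear. Handing in.

```bash
python3 -c "
from cell import r
print(r.finish_job())"
```

```text
the job is handed in; nothing more can be done
None
```

I loaded the spacer ring, label roll and end cap in that order and handed the job in. From the push force, the cap holds the stack with an estimated 5.7 N, though I couldn't measure this directly after letting go, and the hand-in returned no verdict.

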